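Ready the cheese samples for the cold box

ROBOT

A 6-joint arm with a two-finger parallel gripper is mounted at the origin on the work surface. World frame = base frame: x ahead of the robot, y to its left, z up, the work surface at z = 0. Lengths are in m, angles in rad, forces in N, time in s.
With the tool pointing down it reaches from about 0.4 to 0.925 m from the base axis. Payload 3.4 kg.
Tool frame: the origin (TCP) lies on the centre line of the jaws, within the pads' length; the fingertips stand 11 mm ahead of it and the grasp point (between the pads) lies 8 mm behind it (nose_length is the distance from the TCP to the fingertips, in m); z points along the fingers, y is the line along which they close (so a half turn about z gives the same grasp; the last joint's range is limited). The gripper opens to 85 mm and grips with 20 to 120 N. Pads are 22 mm wide; open, the fingers measure 114 mm over their backs; the gripper's body (76 mm by 85 mm) begins 54 mm behind the grasp point. The pads swing forward as they close: fully open they stand 13 mm farther back than shut.
Start: joints at [-1.325, 0.307, 1.506, -0, 1.328, -0.073], TCP at [0.181, -0.546, 0.242] pointing down, gripper open.
Joint ranges: [-3.12, 3.12], [-1.05, 2.28], [0.14, 2.33], [-1.42, 4.57], [0.1, 2.73], [-2.68, 2.68]. Speed limits (rad/s): [2.57, 2.57, 3.14, 3.14, 3.14, 3.14].

INTERFACE

Orientations are given as [roll, pitch, yaw] about the fixed x, y, z axes, in that order (R = Rz(yaw) Ry(pitch) Rx(roll)).
In Python, from plant import * gives the robot as it stands. Calls block until the motion is done:
- reach(position, orientation): joint-space move of the TCP to a pose.
- line_to(position, speed=0.15, orientation=None, contact_N=None): straight line of the TCP; orientation=None keeps the orientation; speed is the mean speed in m/s. With contact_N (N) it stops when the force on the tool has changed by that much, and returns True; else False.
- move_j(angles): joint-space move.
- set_gripper(opening, strength=None): opening from 0.0 (shut) to 1.0 (fully open); strength is the grip in N (None keeps the last); returns when the fingers have stopped.
- dwell(seconds).
- inverse_kinematics(position, orientation): joint angles nearest the present ones, or None.
- sense(): the state.
- grab_frame(name): name is "scene" or "top" or "wrist"; returns the picture (384x512x3 uint8, red, green, blue); there is no depth.
- camera_model(name): a dict with "K" (3x3 intrinsics, pixels), "rvec" (rotation vector, rad) and "tvec" (3), from world to camera coordinates, as OpenCV has them. Camera axes: x right, y down, z forward; pixel columns grow to the right and rows downward; lengths in m; the calibration is good to about 2 mm. A picture is of the moment at which its call begins: read the wrist's pose just before it. camera_model takes no time and is no camera call; for the wrist camera it gives the pose at the moment of the call.
A pose or a line that the arm cannot do raises Unreachable and nothing moves.
- sign_off(): hands the job in; it is judged then, once.
The state is a dict: "time": time; "joint_pos": joint angles; "qd": joint speeds; "joint_efforts": joint torques, N m; "eef_pos": TCP position; "eef_rot": TCP orientation; "wrist_force": force on the tool from outside, world axes, zero at the start; "wrist_torque": the same for the moment, N m; "opening": opening from 0.0 (shut) to 1.0 (fully open); "grip_force": force on a finger pad.
Only numpy, scipy, OpenCV 4.12 (cv2) and the standard library are available. Lean on these libraries where they do the work, as an engineer would, in place of code of your own. Each camera call takes 0.05 s, during which the arm holds its last target. There are 200 camera calls.

TASK

Pour all five cheese balls from the steel scoop into the white bowl and set the emptied scoop back down upright on the table. Then, so that a colleague can put the bowl away in the insulated box, raise the box's blue lid to 60 degrees from closed (the red mark on the arc at its side) and finish while holding it there: it falls shut if let go, so do not prop it and do not let go. Leave the bowl where it stands and do not disturb the other things.

Things in the scene. Friction and masses are not known exactly. Their poses are not given: they have to be found in the camera images.
- scoop: Steel scoop 225 mm long, loose, flat on the table, about 0.2 kg. Origin: middle of its length, on its underside; z up, x points along the handle, away from the pouring lip. The open tub reaches from x = -112.5 to +12.5 mm, 90 mm wide (y), 42 mm high, walls 3 mm; flat floor, but the last 37 mm before the lip slope up at 27 degrees.
- scoop_grip (a point): Middle of the scoop's black handle: a straight bar with flat sides, 22 mm wide (y), 24 mm high, from x = 12.5 to 112.5 mm of the scoop, its underside 28 mm above the table. This point: x = 65 mm, 40 mm above the scoop's underside. Axes as the scoop's.
- scoop_lip (a point): Middle of the pouring lip, the scoop's front end: x = -112.5 mm, 19.5 mm above the underside. Tipped lip-down well past 27 degrees, the balls roll out over it; about 50 degrees empties it (should the balls jam, tip it back a little and again).
- bowl: White bowl, 160 mm across the rim, 60 mm high, foot 72 mm across, wall 5 mm, 0.5 kg, loose on the table. Origin: centre of its underside; z up.
- ball0_center (a point): Centre of an orange cheese ball of 26 mm diameter, 11 g, at first lying in the scoop.
- ball1_center (a point): Centre of an orange cheese ball of 26 mm diameter, 11 g, at first lying in the scoop.
- ball2_center (a point): Centre of an orange cheese ball of 26 mm diameter, 11 g, at first lying in the scoop.
- ball3_center (a point): Centre of an orange cheese ball of 26 mm diameter, 11 g, at first lying in the scoop.
- ball4_center (a point): Centre of an orange cheese ball of 26 mm diameter, 11 g, at first lying in the scoop.
- box_rim (a point): White insulated box, fixed, 200 mm (x) by 260 mm (y), 120 mm high. Point at the centre of its top rim, 120 mm above the table; x points from the handle side to the hinge side, so its yaw is the box's yaw, z up.
- lid (a joint): Hinge of the blue lid of the insulated box, rad: 0 closed, grows as the handle side rises; 60 degrees = 1.047; stops at 1.9. The lid, about 0.45 kg, 22 mm thick, 200 x 260 mm, falls shut by its weight when let go below about 85 degrees; the hinge is nearly frictionless.
- lid_hinge (a point): Point on the hinge axis, middle of the box's far rim, at the underside of the lid. The axis lies along the box's y.
- lid_handle (a point): Middle of the lid's black handle: a round bar 12 mm thick and 120 mm long, parallel to the hinge, held by arms at its ends 45 mm out from the lid's front edge, in the lid's plane, 245 mm from the hinge, 11 mm above the lid's underside. Open gap between bar and lid: 39 mm. Its x axis points towards the hinge and turns with the lid.
- wheel_a: Bystander, loose: small cheese wheel, 110 mm across, 42 mm high. Origin: centre of its underside. Leave it alone.
- wheel_b: Bystander, loose: small darker cheese wheel, 110 mm across, 42 mm high. Origin: centre of its underside. Leave it alone.
- spray_bottle: Bystander, loose: green bottle, 60 mm across, 160 mm high. Origin: centre of its underside. Leave it alone.
- jar: Bystander, loose: amber jar, 70 mm across, 90 mm high. Origin: centre of its underside. Leave it alone.
- brush: Bystander, loose: hand brush lying flat, about 200 mm long. Origin: centre of its underside. Leave it alone.

How it is judged:
By the outcome, as a careful person would: the job done as asked, in the order asked, and still so for the second after the job is handed in, while the arm keeps its last pose, push and grip.
It also fails if it takes over 69 s, if anything falls off the work surface, if the arm or the gripper's body presses on something with over 40 N, if the wrist force passes 120 N, or if a joint passes its speed limit or range.

## Working session

There is one attempt and no reset: what is moved stays moved. The work goes in short steps, each a Python script; the robot and the scene stay as the last script left them, time stands still between calls to the robot, and variables do not carry over. Pictures are saved under pics/ and viewed, at most 10 in all, crops included, and the job is handed in when it is done.

```bash
mkdir -p pics; ls
cat > h.py <<'E'
from plant import *
import numpy as np, cv2
def cam(n):
    c=camera_model(n); R=cv2.Rodrigues(np.array(c["rvec"],float))[0]
    return np.array(c["K"],float),R,np.array(c["tvec"],float).ravel()
def pix2w(n,uv,z,c=None):
    K,R,t=c or cam(n); d=R.T@np.linalg.inv(K)@np.array([uv[0],uv[1],1.]); o=-R.T@t
    return o+d*(z-o[2])/d[2]
def w2pix(n,p,c=None):
    K,R,t=c or cam(n); q=K@(R@np.array(p,float)+t); return q[:2]/q[2]
def save(n,f,crop=None,s=1):
    im=grab_frame(n)[:,:,::-1]
    if crop: u0,v0,u1,v1=crop; im=im[v0:v1,u0:u1]
    cv2.imwrite("pics/"+f,cv2.resize(im,None,fx=s,fy=s,interpolation=cv2.INTER_CUBIC))
E
python3 - <<'E'
from h import *
save("top","top.png",s=1.5); save("scene","scene.png",s=1.5)
for n in("top","scene"):
    K,R,t=cam(n); print(n,-R.T@t,R[2],K[0,0])
print(sense())
E
```

```text
pics
top [ 0.3680229  -0.04926821  1.54393953] [ 0.13772167  0.00157796 -0.99046971] 459.68053550613934
scene [ 1.61232097 -0.47804272  1.30993359] [-0.638958    0.25268512 -0.7265555 ] 459.33411861284696
{'time': 0.1, 'joint_pos': array([-1.32450173e+00,  3.07498072e-01,  1.50751764e+00,  7.80392350e-06,
        1.32839868e+00, -7.35123670e-02]), 'qd': array([-0.00097141, -0.00094322, -0.00389298,  0.0006695 , -0.0014259 ,
        0.00081273]), 'joint_efforts': array([ 2.36599817e-04, -4.58529103e+01, -2.52607781e+01, -6.75399269e-05,
        5.55800900e-03, -3.68855197e-06]), 'eef_pos': array([ 0.18059853, -0.54527981,  0.24148267]), 'eef_rot': array([-3.13977639e+00, -1.41351537e-04,  3.19804954e-01]), 'wrist_force': array([0.31381541, 0.62499026, 0.92579287]), 'wrist_torque': array([ 0.00627609,  0.00513918, -0.02067604]), 'grip_force': 0.0, 'opening': 0.9975772096076628}
```

View pics/top.png

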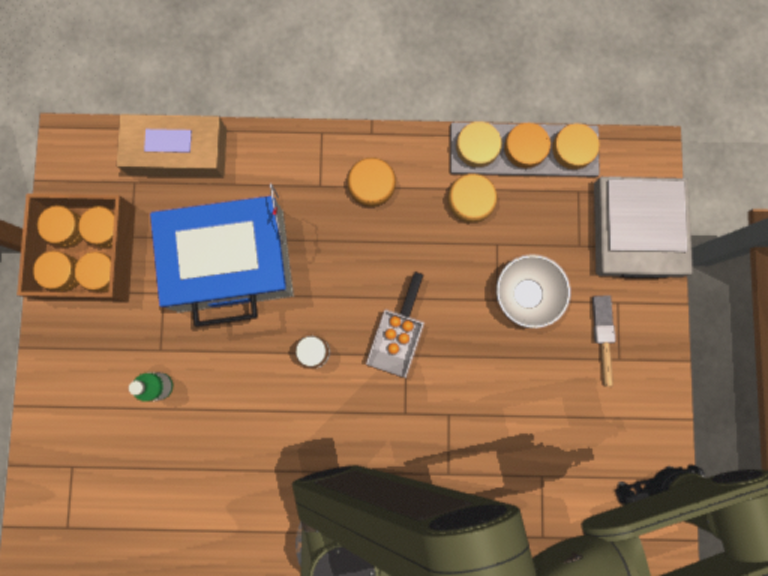

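View pics/scene.png

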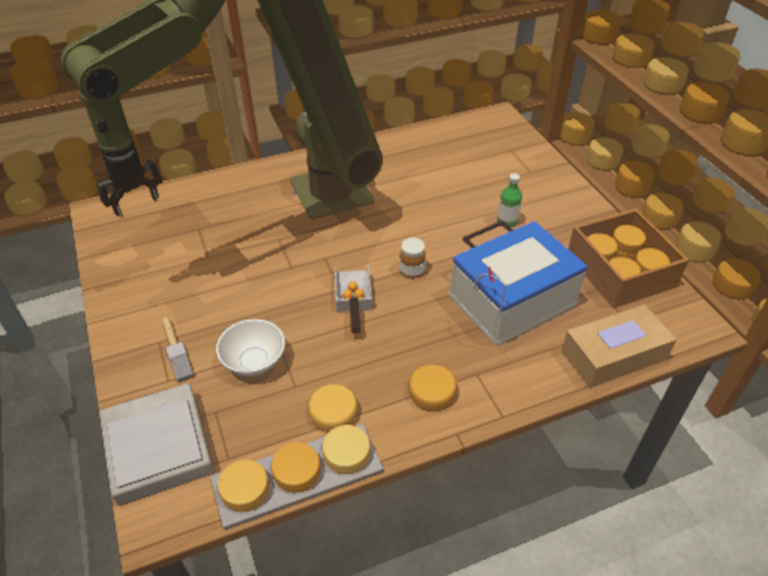

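Run:
```python
from h import *
save("top","crop.png",(95,120,395,260),2.6667)
```

```text
(no output)
```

View pics/crop.png

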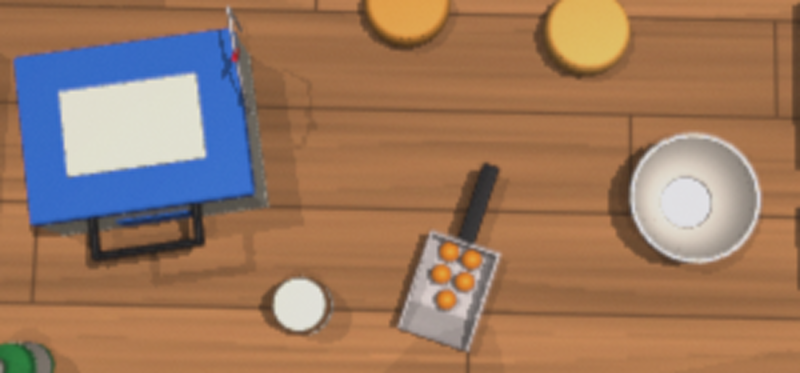

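The crop shows the scoop (tub corners 433,234 / 498,253 / 467,350 / 399,326, handle end 490,167), the bowl rim centred at (695,198), the lid corners (15,59), (227,30), (254,193), (32,224), and the handle bar from (97,259) to (198,242).

Run:
```python
from h import *
c=cam("top"); f=lambda u,v,z: pix2w("top",(95+(u+.5)/2.6667-.5,120+(v+.5)/2.6667-.5),z,c)[:2]
B1,B2,L2,L1=[f(u,v,.042) for u,v in((433,234),(498,253),(467,350),(399,326))]
H=f(490,167,.052)
back=(B1+B2)/2; lip=(L1+L2)/2; d=H-lip; 
print("len",np.linalg.norm(d),"tub",np.linalg.norm(back-lip),np.linalg.norm(B1-B2),np.linalg.norm(L1-L2),"yaw",np.arctan2(d[1],d[0]),np.arctan2(*(back-lip)[::-1]),"lip",lip,"H",H,"mid",(H+lip)/2)
print("bowl",f(695,198,.06),"diam",np.linalg.norm(f(630,198,.06)-f(760,198,.06)))
C=[f(u,v,.142) for u,v in((15,59),(227,30),(254,193),(32,224))]
print("lid",C,[np.linalg.norm(C[i]-C[(i+1)%4]) for i in range(4)],"ctr",sum(C)/4)
x=(C[0]+C[1]-C[2]-C[3]);y=(C[0]+C[3]-C[1]-C[2]);print("yaws",np.arctan2(x[1],x[0]),np.arctan2(-y[0],y[1]))
h=[f(97,259,.135),f(198,242,.135)];print("bar",h,sum(h)/2,np.linalg.norm(h[0]-h[1]))
print("wheels",f(588,32,.042),"jar",f(300,305,.09))
```

```text
len 0.21975702876917547 tub 0.12162751371423687 0.08297762548018313 0.08740799409383011 yaw -0.3044559532515224 -0.31431591535258957 lip [ 0.37087976 -0.06558209] H [ 0.58053021 -0.13145957] mid [ 0.47570499 -0.09852083]
bowl [ 0.54656372 -0.38131596] diam 0.1584729815612092
lid [array([0.68335621, 0.43030662]), array([0.72342198, 0.18412206]), array([0.53168842, 0.14478445]), array([0.49048538, 0.397908  ])] [np.float64(0.2494235397664796), np.float64(0.19572738224188507), np.float64(0.2564551053228207), np.float64(0.19557307991737938)] ctr [0.607238   0.28928028]
yaws 0.18440060507557957 0.16134797757034253
bar [array([0.45239722, 0.32293088]), array([0.47439354, 0.20790161])] [0.46339538 0.26541625] 0.11711349659959562
wheels [ 0.75593253 -0.25287346] jar [0.40600395 0.09245482]
```

```bash
cat >> h.py <<'E'
from scipy.spatial.transform import Rotation as Ro
S_YAW=-.308; S_MID=np.array([.4757,-.0985,0]); BOWL=np.array([.5466,-.3813,0])
BOXC=np.array([.6072,.2893,.12]); BYAW=.175
GP=np.array([.065,0,.040]); LIP=np.array([-.1125,0,.0195])
def tool(yaw,th):  # scoop rotation Rz(yaw)Ry(-th) -> tool rpy, scoop R
    Rs=Ro.from_euler("ZY",[yaw,-th]); return Rs,(Rs*Ro.from_euler("x",np.pi))
def scoop_pose(p_scoop_pt,pt,yaw,th): # TCP pose placing scoop point pt at world p
    Rs,Rt=tool(yaw,th); o=np.array(p_scoop_pt)-Rs.apply(pt)
    return o+Rs.apply(GP)+Rt.apply([0,0,.008]), Rt.as_euler("xyz")
def lipzone(yaw): return BOWL+.025*np.array([np.cos(yaw),np.sin(yaw),0])
def bar(phi):
    x=-.245*np.cos(phi)+.011*np.sin(phi); z=.245*np.sin(phi)+.011*np.cos(phi)
    return BOXC+np.array([(.1+x)*np.cos(BYAW),(.1+x)*np.sin(BYAW),z])
E
python3 - <<'E'
from h import *
for yaw in(-.3,-.6,-.9):
  for th in(0,30,58,65):
    p,o=scoop_pose(lipzone(yaw)+[0,0,.085],LIP,yaw,np.radians(th)); q=inverse_kinematics(p,o); print(yaw,th,p.round(3),None if q is None else np.round(q,2))
for ph in(0,30,60,65):
    q=inverse_kinematics(bar(np.radians(ph))-[0,0,.008],[np.pi,0,np.pi/2+BYAW]); print(ph,bar(np.radians(ph)),None if q is None else np.round(q,2))
p,o=scoop_pose(S_MID,np.zeros(3),S_YAW,0)
set_gripper(.6,80)
reach(p+[0,0,.1],o); print(sense()["time"],sense()["eef_pos"],p)
save("wrist","w1.png",s=1.3)
print(w2pix("wrist",S_MID+Ro.from_euler("z",S_YAW).apply([.065,0,.052]))*1.3,w2pix("wrist",S_MID+Ro.from_euler("z",S_YAW).apply([.1125,0,.052]))*1.3)
E
```

```text
-0.3 0 [ 0.74  -0.441  0.098] [-0.59  0.81  0.93 -0.    1.4   1.28]
-0.3 30 [ 0.711 -0.432  0.185] [-0.68  0.51  1.46  0.29  0.71  1.02]
-0.3 58 [ 0.65  -0.413  0.242] [-0.82  0.38  1.91  1.79  0.45 -0.54]
-0.3 65 [ 0.631 -0.408  0.251] [-0.87  0.4   2.02  2.11  0.61 -0.9 ]
-0.6 0 [ 0.714 -0.496  0.098] [-0.66  0.82  0.91 -0.    1.41  1.52]
-0.6 30 [ 0.689 -0.479  0.185] [-0.67  0.51  1.46  0.06  0.66  1.46]
-0.6 58 [ 0.636 -0.443  0.242] [-0.7   0.37  1.94  2.69  0.2  -1.18]
-0.6 65 [ 0.62  -0.431  0.251] [-0.71  0.38  2.06  2.9   0.44 -1.4 ]
-0.9 0 [ 0.672 -0.54   0.098] [-0.73  0.81  0.93 -0.    1.4   1.75]
-0.9 30 [ 0.654 -0.516  0.185] [-0.67  0.51  1.46 -0.18  0.67  1.92]
-0.9 58 [ 0.614 -0.466  0.242] [-0.58  0.38  1.92  4.23  0.31 -2.46]
-0.9 65 [ 0.602 -0.451  0.251] [-0.55  0.4   2.03  3.85  0.5  -2.06]
0 [0.46441465 0.26405432 0.131     ] [ 0.44  0.37  1.75 -0.    1.02  0.26]
30 [0.50215309 0.2707268  0.25202628] [ 0.42  0.3   1.51 -0.    1.33  0.25]
60 [0.59442443 0.28704117 0.33767622] [ 0.39  0.38  1.17 -0.    1.59  0.21]
65 [0.61352974 0.29041915 0.34669421] [ 0.38  0.41  1.11 -0.    1.62  0.2 ]
2.625 [ 0.53777592 -0.11897609  0.13219555] [ 0.53764122 -0.11820497  0.032     ]
[321.07723524 267.86618072] [320.68985234 191.71357581]
```

View pics/w1.png

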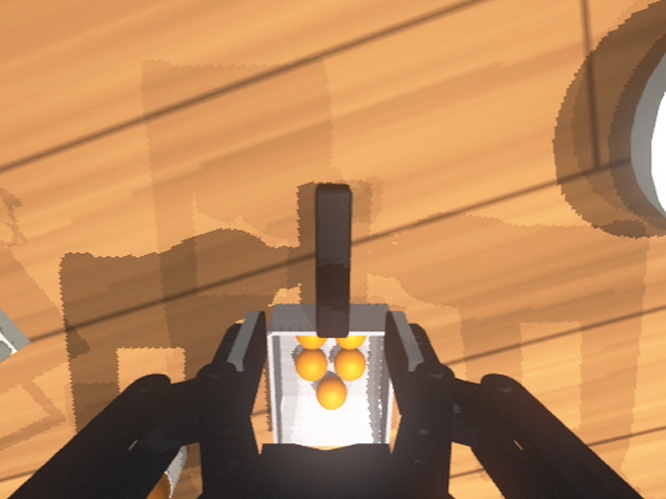

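The handle lies about 5 mm to the right of where I predicted (image column 333 instead of 321) and is parallel to the jaws, so I shift the grasp. A radial pour runs close to a wrist singularity, so I also scan other pouring yaws.

Run:
```python
from h import *
p,o=scoop_pose(S_MID+Ro.from_euler("z",S_YAW).apply([.003,-.005,0]),np.zeros(3),S_YAW,0)
print(p)
line_to(p+[0,0,.002],speed=.1); set_gripper(0,80); s=sense(); print(s["time"],s["opening"],s["grip_force"])
line_to(p+[0,0,.14],speed=.15); s=sense(); print(s["time"],s["opening"],s["wrist_force"],s["wrist_torque"],s["eef_pos"])
for yaw in np.arange(-2.6,1.6,.35):
  for th in(0,20,40,58):
    p,o=scoop_pose(lipzone(yaw)+[0,0,.085],LIP,yaw,np.radians(th)); q=inverse_kinematics(p,o); print(round(yaw,2),th,p.round(3),None if q is None else np.round(q,2))
save("top","t2.png",(190,120,390,270),3)
```

```text
[ 0.53898427 -0.12387914  0.032     ]
4.1833 0.24195850570917324 78.24301958084106
5.25 0.24283329113231214 [-0.8052776  -0.40690725 -3.35898074] [-0.07893056 -0.24067117 -0.02356968] [ 0.53806683 -0.12360056  0.17087523]
-2.6 0 [ 0.373 -0.486  0.098] None
-2.6 20 [ 0.386 -0.478  0.157] None
-2.6 40 [ 0.416 -0.46   0.209] [-0.57  0.57  1.36 -0.61  1.57 -2.56]
-2.6 58 [ 0.454 -0.437  0.242] [-0.43  0.7   1.24 -0.81  1.83 -2.49]
-2.25 0 [ 0.419 -0.539  0.098] None
-2.25 20 [ 0.429 -0.527  0.157] None
-2.25 40 [ 0.451 -0.5    0.209] None
-2.25 58 [ 0.478 -0.466  0.242] [-0.39  0.63  1.4  -0.95  1.56 -2.61]
-1.9 0 [ 0.481 -0.573  0.098] [-0.93  0.66  1.27  0.    1.22  2.54]
-1.9 20 [ 0.486 -0.559  0.157] None
-1.9 40 [ 0.497 -0.526  0.209] None
-1.9 58 [ 0.512 -0.484  0.242] None
-1.55 0 [ 0.551 -0.584  0.098] [-0.87  0.73  1.12 -0.    1.3   2.25]
-1.55 20 [ 0.55  -0.569  0.157] [-0.74  0.57  1.34 -0.3   1.01  2.51]
-1.55 40 [ 0.55  -0.534  0.209] None
-1.55 58 [ 0.549 -0.49   0.242] None
-1.2 0 [ 0.62  -0.57   0.097] [-0.79  0.78  1.   -0.    1.36  1.98]
-1.2 20 [ 0.615 -0.556  0.157] [
[... 1637 characters left out ...]
 0.38  1.18 -0.05]
0.9 40 [ 0.642 -0.261  0.209] [-0.79  0.53  1.45  0.72  1.33 -0.36]
0.9 58 [ 0.614 -0.296  0.242] [-0.96  0.6   1.46  0.95  1.54 -0.56]
1.25 0 [ 0.61  -0.189  0.098] [-0.37  0.52  1.54 -0.    1.07 -0.05]
1.25 20 [ 0.606 -0.203  0.157] [-0.58  0.5   1.48  0.35  1.28 -0.38]
1.25 40 [ 0.595 -0.236  0.209] [-0.78  0.56  1.39  0.61  1.55 -0.58]
1.25 58 [ 0.581 -0.278  0.242] [-0.92  0.68  1.3   0.8   1.81 -0.67]
1.6 0 [ 0.541 -0.179  0.098] [-0.39  0.44  1.7   0.    1.   -0.42]
1.6 20 [ 0.541 -0.194  0.157] [-0.59  0.47  1.52  0.29  1.36 -0.71]
1.6 40 [ 0.542 -0.228  0.209] [-0.76  0.59  1.33  0.48  1.74 -0.83]
1.6 58 [ 0.543 -0.273  0.242] [-0.86  0.74  1.15  0.64  2.05 -0.83]
```

View pics/t2.png

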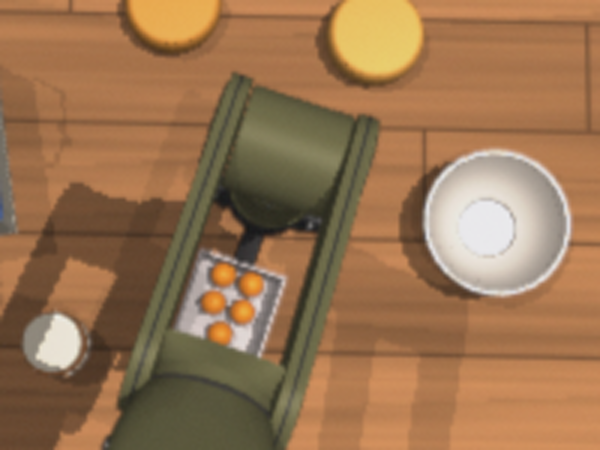

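Run:
```python
from h import *
yaw=1.25
# actual lifted TCP was commanded with +.002 over nominal -> negligible
p,o=scoop_pose(lipzone(yaw)+[0,0,.15],LIP,yaw,0)
line_to(p,speed=.12,orientation=o)
for th in(0,12,22,30,37,44,50,56):
    p,o=scoop_pose(lipzone(yaw)+[0,0,.1-.025*th/56],LIP,yaw,np.radians(th))
    line_to(p,speed=.1,orientation=o)
dwell(.6); s=sense(); print(s["time"],s["opening"],s["wrist_force"],s["eef_pos"],p)
a=grab_frame("top")[130:250,260:400]; b=grab_frame("scene")[190:270,120:230]
cv2.imwrite("pics/p3.png",np.hstack([cv2.resize(a,(420,360)),cv2.resize(b,(370,360))])[:,:,::-1])
```

```text
10.8417 0.24518447596572335 [-0.75435725  0.9765341  -2.22910192] [ 0.58253827 -0.27312797  0.22919024] [ 0.58251325 -0.27321656  0.22914408]
```

View pics/p3.png

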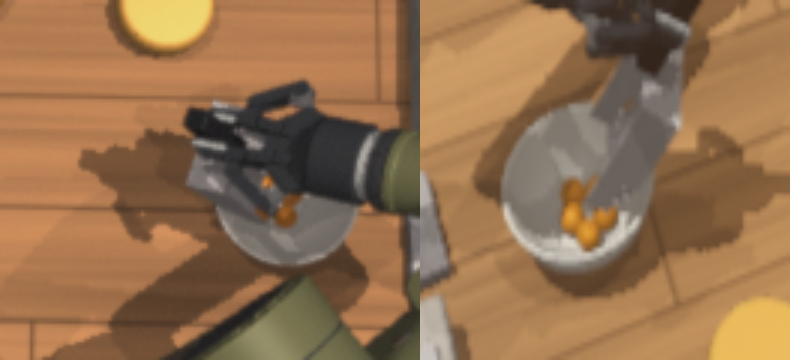

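The bowl holds at least four balls, and the fifth may still be at the lip. I'll rock the scoop once further, then level it above the bowl and check the tub.

Run:
```python
from h import *
yaw=1.25
for th,z in((44,.08),(64,.08),(44,.085),(25,.1),(0,.12)):
    p,o=scoop_pose(lipzone(yaw)+[0,0,z],LIP,yaw,np.radians(th))
    line_to(p,speed=.12,orientation=o)
    if th==64: dwell(.3)
p,o=scoop_pose(S_MID+[.003,-.005,.13],np.zeros(3),S_YAW,0)
line_to(p,speed=.13,orientation=o)
s=sense(); print(s["time"],s["opening"],s["wrist_force"],s["wrist_torque"])
a=grab_frame("top")[130:250,230:400]; b=grab_frame("wrist")
cv2.imwrite("pics/p4.png",np.hstack([cv2.resize(a,(430,300)),cv2.resize(b,(370,300))])[:,:,::-1])
```

```text
15.8833 0.24273093258071532 [ 0.07601682 -0.84759615 -2.3551932 ] [-0.02357517 -0.17824461 -0.04634939]
```

View pics/p4.png

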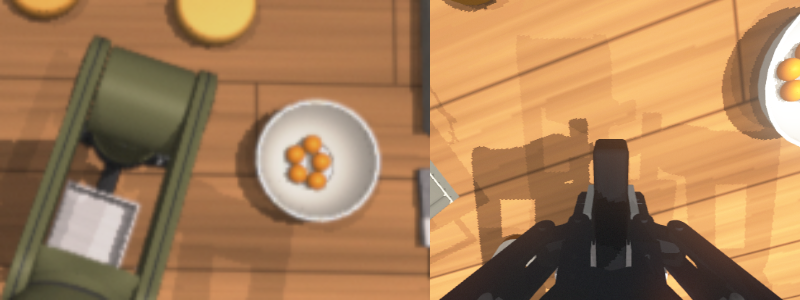

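All five balls are in the bowl and the tub is empty. Next I set the scoop down and move above the lid handle.

Run:
```python
from h import *
p=sense()["eef_pos"].copy()
line_to([p[0],p[1],.05],speed=.12)
r=line_to([p[0],p[1],.026],speed=.03,contact_N=4); s=sense(); print(r,s["eef_pos"],s["wrist_force"])
set_gripper(.6); line_to(s["eef_pos"]+[0,0,.18],speed=.25)
set_gripper(.4,40)
b=bar(0); o=[np.pi,0,np.pi/2+BYAW]
reach(b+[0,0,.09],o); s=sense(); print(s["time"],s["eef_pos"],s["opening"])
for k in(-.05,.05): print(w2pix("wrist",b+k*np.array([-np.sin(BYAW),np.cos(BYAW),0]))*[430/512,300/384])
a=grab_frame("top")[150:260,190:330]; w=grab_frame("wrist")
cv2.imwrite("pics/p5.png",np.hstack([cv2.resize(w,(430,300)),cv2.resize(a,(370,300))])[:,:,::-1])
```

```text
True [ 0.54131593 -0.12376857  0.03408333] [ 0.95298096 -0.36790339  3.96925045]
20.675 [0.46480996 0.26351299 0.22098203] 0.40523569168133167
[210.11449126 195.84448104]
[209.9675275 107.8964565]
```

View pics/p5.png

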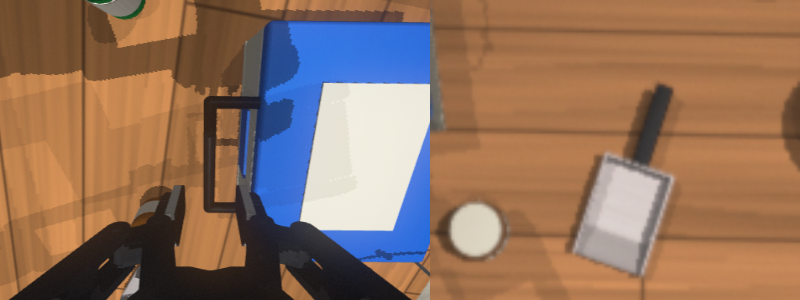

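The scoop stands flat and upright. The handle bar, at wrist-image column 209 and rows 101–206, matches the prediction, so I grasp it and raise the lid.

Run:
```python
from h import *
b=bar(0); t=np.array([0,0,-.008])
print(line_to(b+t,speed=.08,contact_N=8)); set_gripper(0,40); s=sense(); print(s["time"],s["opening"],s["grip_force"],s["eef_pos"],s["wrist_force"])
off=s["eef_pos"]-b
for d in range(5,61,5):
    line_to(bar(np.radians(d))+t,speed=.07)
    if d%20==0: s=sense(); print(d,s["opening"],s["wrist_force"],s["grip_force"])
s=sense(); print(s["time"],s["eef_pos"],bar(np.radians(60))+t)
a=grab_frame("scene")[110:240,270:420]; w=grab_frame("top")[100:230,80:230]
cv2.imwrite("pics/p6.png",np.hstack([cv2.resize(w,None,fx=2.6,fy=2.6,interpolation=2),cv2.resize(a,None,fx=2.6,fy=2.6,interpolation=2)])[:,:,::-1])
```

```text
False
22.4833 0.11834744404350589 39.123435616493225 [0.46398847 0.26408472 0.12354086] [-2.99280033  0.54819243  5.6262151 ]
20 0.12424139178687128 [-7.43102899  0.25193289 -0.20101876] 39.01099920272827
40 0.12438751655011308 [-11.7446682   -2.95906189   6.53675709] 39.085405468940735
60 0.12301272463924724 [-6.67769445 -2.65369885  8.40746742] 41.27470672130585
27.9833 [0.59550465 0.28552658 0.33417237] [0.59442443 0.28704117 0.32967622]
```

View pics/p6.png

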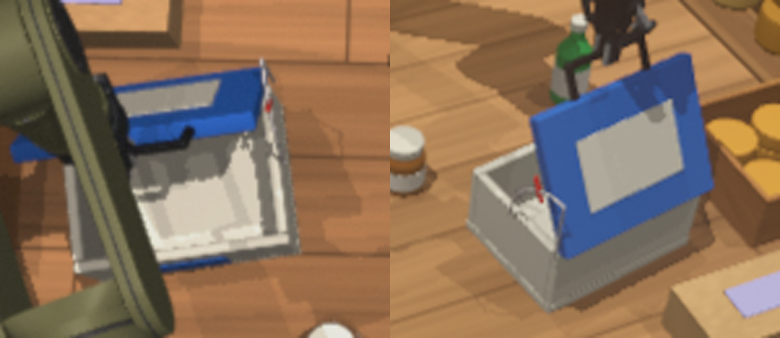

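```bash
cat > ang.py <<'E'
from h import *
from scipy.optimize import least_squares
def lidpt(ph,x,y,z,dx=0,dy=0,dyaw=0):
    X=x*np.cos(ph)+z*np.sin(ph); Z=-x*np.sin(ph)+z*np.cos(ph)
    return BOXC+Ro.from_euler("z",BYAW+dyaw).apply([.1+X,y,Z])+[dx,dy,0]
def crop2px(x,y,s=2.6,ox=390,u0=270,v0=110): return np.array([(x-ox+.5)/s+u0-.5,(y+.5)/s+v0-.5])
E
python3 - <<'E'
from ang import *
c=cam("scene")
pts=[((-.2,-.13,.022),(533,117)),((-.2,.13,.022),(690,54)),((0,-.13,.022),(565,257)),((0,.13,.022),(714,188))]
g=lambda p:np.array((w2pix("scene",p,c)-[270,110])*2.6+[390,0])
# which y side? print both
for d in(55,60,65): print(d,[g(lidpt(np.radians(d),x,y,z)).round(0) for (x,y,z),_ in pts])
for m in((533,117),(690,54)): pass
obs=[m for _,m in pts]
def res(v): 
    P=[g(lidpt(v[0],x,y,z,v[1],v[2])) for (x,y,z),_ in pts]; return (np.array(P)-obs).ravel()
r=least_squares(res,[1.05,0,0]); print(np.degrees(r.x[0]),r.x[1:],r.fun.round(1))
s=sense(); print(s["eef_pos"],s["wrist_force"],s["time"])
E
```

```text
55 [array([531., 115.]), array([683.,  47.]), array([572., 257.]), array([717., 183.])]
60 [array([539., 117.]), array([693.,  48.]), array([572., 258.]), array([717., 184.])]
65 [array([548., 121.]), array([702.,  51.]), array([572., 260.]), array([718., 185.])]
60.78106958379155 [-0.00019933 -0.00856101] [ 1.7  2.3 -1.5 -4.1  1.5  3.4 -1.9 -2. ]
[0.59528481 0.28552155 0.33403241] [-7.01606717 -4.35824965  9.0406464 ] 28.0833
```

Run:
```python
from ang import *
s=grab_frame("scene")[160:225,305:370]; t=grab_frame("top")[115:180,150:215]
cv2.imwrite("pics/p7.png",np.hstack([cv2.resize(x,(400,400),interpolation=2) for x in(s,t)])[:,:,::-1])
c=cam("scene");k=400/65
for d in(50,60,70):  # lid side edge near y=-.13: underside and top at x=-.12,-.05
    print(d,[((w2pix("scene",lidpt(np.radians(d),x,-.13,z),c)-[305,160])*k).round(0) for x in(-.1,-.05,0) for z in(0,.022)])
```

```text
50 [array([136., 132.]), array([158., 131.]), array([164., 214.]), array([186., 215.]), array([192., 296.]), array([214., 298.])]
60 [array([154., 134.]), array([178., 141.]), array([173., 216.]), array([197., 223.]), array([192., 296.]), array([216., 304.])]
70 [array([173., 142.]), array([199., 155.]), array([183., 220.]), array([208., 234.]), array([192., 296.]), array([217., 310.])]
```

View pics/p7.png

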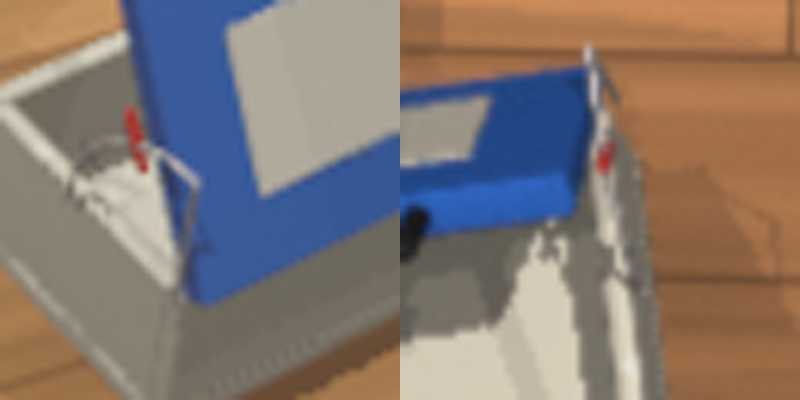

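The lid's side edge is parallel to the red mark, and the estimates give about 61°. I make a 1° correction downward and hand in while holding.

Run:
```python
from h import *
line_to(bar(np.radians(59))-[0,0,.008],speed=.03); dwell(.5)
s=sense(); print(s["time"],s["eef_pos"],s["wrist_force"],s["grip_force"],np.abs(s["qd"]).max())
print(sign_off())
```

```text
28.975 [0.59141356 0.28485937 0.33195228] [-6.70987498 -3.74311576  8.67177243] 41.23344898223877 0.0019516093006839484
the job is handed in; nothing more can be done
None
```

I handed the job in at about 29 s. All five cheese balls are in the bowl, the emptied scoop is upright on the table, and the gripper is holding the lid at about 60°, judged from camera images taken just before a final 1° lowering.

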